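Return a laser fold mirror to its three-vee mount

ROBOT

A 6-joint arm with a two-finger parallel gripper is mounted at the origin on a cart in front of the work surface, level with it; the furniture and walls round the work are solid. World frame = base frame: x ahead of the robot, y to its left, z up, the work surface at z = 0. Lengths are in m, angles in rad, forces in N, time in s.
With the tool pointing down it reaches from about 0.375 to 0.975 m from the base axis. Payload 3.8 kg.
Tool frame: the origin (TCP) lies between the finger pads, 19 mm behind the fingertips; this is the grasp point; z points along the fingers, y is the line along which they close (so a half turn about z gives the same grasp; the last joint's range is limited). The gripper opens to 85 mm and grips with 20 to 120 N. Pads are 22 mm wide; open, the fingers measure 114 mm over their backs; the gripper's body (76 mm by 85 mm) begins 54 mm behind the grasp point. The pads swing forward as they close: fully open they stand 13 mm farther back than shut.
Start: joints at [1.127, 0.264, 1.604, -0, 1.274, -0.037], TCP at [0.267, 0.62, 0.25] pointing down, gripper open.
Joint ranges: [-2.63, 2.63], [-0.94, 2.18], [0.31, 2.57], [-1.31, 4.45], [0, 2.66], [-2.55, 2.55]. Speed limits (rad/s): [2.57, 2.57, 3.14, 3.14, 3.14, 3.14].

INTERFACE

Orientations are given as a unit quaternion [w, x, y, z].
In Python, from station import ctrl gives the robot as it stands. The module is installed in compiled form; this text tells all that it offers.
- The arm moves only by the tool servo_tool, never from a script. Its argument "plan" is a list that holds one entry, the list of rows, each a list of 7 numbers: the opening, from -1 (shut) to 1 (fully open), then the shift along the world's x, y, z as a fraction of full scale, then the turn, a rotation vector about the world's x, y, z as a fraction of full scale. In form: [[[gripper, tx, ty, tz, ax, ay, az], ...]]. A call has 1 to 10 rows; each row is the pose to reach, as a shift and turn from the pose commanded when the call began, turning the shorter way round; what a row does not reach only later rows make up. Full scale, the value 1, is 0.5 m for a shift and pi rad for a turn. A row lasts 1/8 s, in which the tool goes at most 62.5 mm and 10.7 degrees, less where a joint would pass 70% of its speed; a pose out of reach is approached as far as the arm can. A call with a number of a shift or a turn outside -1 to 1 is refused whole. A call with a gripper value outside its range is refused whole. The fingers move at their own pace and stop on an object; the grip force is fixed at half the most. Time passes only in rows, so rows that repeat a pose let the fingers close. It gives the time, the measured TCP pose, the force, the opening and the grip force at its end, in the units of the state.
- ctrl.get_obs(): the state, without advancing time (a new reading comes with each control period).
- ctrl.read_camera(name): name is "scene" or "top"; returns (picture, depth): 400x640x3 uint8, red, green, blue; 400x640 float32, m along the optical axis (not along the pixel's ray), 0 where there is no reading.
- ctrl.calibration(name): a dict with "mtx" (3x3 intrinsics, pixels), "k1" (the pictures are not rectified: a ray, as slopes to the right and down, at radius r is drawn at 1 + k1 r^2 times it, then the intrinsics apply), "camera_from_world" (4x4, takes a point from world to camera coordinates). Camera axes: x right, y down, z forward; pixel columns grow to the right and rows downward; lengths in m; the calibration is good to about 2 mm. A picture is of the moment at which its call begins. calibration takes no time and is no camera call.
- ctrl.sign_off(): hands the job in; it is judged then, once.
The state is a dict: "clock": time; "q": joint angles; "dq": joint speeds; "effort": joint torques, N m; "ee_pos": TCP position; "ee_rot": TCP orientation; "force": force on the tool from outside, world axes, zero at the start; "wrist_torque": the same for the moment, N m; "gripper_width": opening from 0.0 (shut) to 1.0 (fully open); "gripper_force": force on a finger pad.
Only numpy, scipy, OpenCV 4.12 (cv2) and the standard library are available. Lean on these libraries where they do the work, as an engineer would, in place of code of your own. Each camera call takes 0.05 s, during which the arm holds its last target. There are 200 camera calls.

TASK

Swing the yellow hold-down finger up off the parked mirror cell until it stays open, then take the cell out of its parking rest by the black grip and lower it gently, without dropping it, into the blue three-vee mount, the mirror facing the laser module. It must sit fully home, level, with all three ball feet bearing in their vees so that it cannot rock. Do not touch the mirror glass, and leave the other things on the bench where they are.

Things in the scene. Friction and masses are not known exactly. Their poses are not given: they have to be found in the camera images.
- mirror_cell: Loose mirror cell, 0.15-0.3 kg. Origin: on its axis, level with the undersides of its feet; z up, x the way the mirror faces. Round aluminium plate (radius 36, z 10-16 mm) on three 12 mm steel ball feet (centres 28 mm from the axis at 180, +60, -60 degrees from +x). On it a black grip block (x -14 to 6, y -8 to 8, z 16-56 mm) and in front the upright mirror (x 6-15, z 17-57).
- cell_grip (a point): Point in the cell's black grip block, at cell x -4, y 0, z 40 mm (over the undersides of the feet): good place for the TCP, tool straight down, gripping along the cell's y (16 mm wide); the fingertips then end 5 mm above the plate. Axes as the cell's. At the start the cell's x lies within 0.2 rad of the rest's x.
- mirror_face (a point): Centre of the reflecting face of the mirror, 15 mm ahead (+x) of the cell's axis.
- mirror_glass: The pale blue mirror glass, a disc of 36 mm diameter, 5 mm thick, fixed upright to the front of the cell (in an aluminium back ring of 39 mm). Origin at the centre of its back. Not to be touched.
- parking_rest: Fixed aluminium rest, x -85 to 45, y -50 to 50 mm, 9 mm high; round rubber pad (radius 41, top at 12 mm) at its origin, on which the cell stands. Origin: on the bench below the pad's centre. The finger's two hinge cheeks stand at x -79 to -61, y -15 to 15 mm, 49 mm high. Its place and yaw vary; it may stand left or right.
- hold_finger (a joint): Yellow hold-down finger hinged on the rest, rad. Near 0: down, its tip presses with 1 to 2 N on the cell's plate near rest x -31 mm, behind the grip block. Grows as it swings up and back, away from the cell; 2.0 is the stop. An over-centre spring pulls it shut below about 1.3 rad and, beyond 1.45 rad, swings it to the stop and holds it there.
- finger_hinge (a point): Hinge axis of the finger, 48.5 mm over the bench, at x = -68 mm in the rest's frame; the axis runs along the rest's y. Axes as the rest's.
- finger_handle (a point): Point on the finger's red side handle: a bar of 10 mm diameter parallel to the hinge axis, 35 mm from it, sticking out sideways (rest y 6 to 62; this point at y 42 mm). Finger down: at rest x -33, 48.5 mm over the bench, level with the hinge, its axis 20 mm above the cell's plate. Can be pinched from above along the rest's x; it turns between the pads as it follows its arc.
- mirror_mount: Fixed blue mount plate, x -58 to 102, y -52 to 52 mm, 10 mm high. Origin: on the bench below the common axis of the three vees. +x points to the laser module: black lying cylinder with a brass nose on a dark block, x 54 to 94 mm, 45 mm high. Its place and yaw vary; it may stand left or right.
- seat (a point): Where the mirror cell's origin lies when fully seated: on the mount's axis, 16 mm over the bench. Axes as the mount's: seated, the cell's x is the mount's x.
- vee_back: Polished steel vee block for the foot behind the mirror, 28 mm from the axis at mount -x. All three blocks: groove radial, 20 mm long, 45 degree flanks, 17 mm wide at the mouth, tops about 22.5 mm over the bench. A foot beside its groove stands about 6 mm too high.
- vee_left: The like vee block at +60 degrees from mount +x.
- vee_right: The like vee block at -60 degrees from mount +x.
- flux_bottle: Bystander: brown flux bottle, 36 mm diameter, 95 mm high; origin at the underside.
- cap_big: Bystander: blue capacitor standing upright, 25 mm diameter, 40 mm high; origin at the underside.
- battery_9v: Bystander: black and gold block battery standing upright, 18 x 26 x 46 mm; origin at the underside.
There are look-alikes about, which are no part of the job. What is shaped like the mirror_cell but red is not meant.

How it is judged:
On the way, in this order (a step that is already met when the one before it is completed fails the run):
1. the hold-down finger has been swung up past its over-centre point while the cell still stands on its rest (value of joint hold_finger above 1.5 rad and distance of mirror_cell from where it was at the start of the episode below 0.015 m), for 0.2 s.
2. the mirror cell is lifted clear of the rest (z of mirror_cell in the frame of parking_rest above 0.04 m), for 0.1 s.
At the end, for the whole second after the job is handed in: The mirror cell rests in the mount within 2.5 mm of its seat, level within 0.04 rad, its x axis along the mount's within 0.07 rad with the mirror facing the laser module, all three vees bearing load (over 0.1 N each), at rest; the hold-down finger still stands open (over 1.5 rad) (distance between mirror_cell and seat below 0.0025 m and angle between mirror_cell's own z axis and vertical below 0.04 rad and angle between the x axis of mirror_cell and the x axis of mirror_mount, either way round below 0.07 rad and x of mirror_face in the frame of seat above 0.01 m and contact force between mirror_cell and vee_back above 0.1 N and contact force between mirror_cell and vee_left above 0.1 N and contact force between mirror_cell and vee_right above 0.1 N and linear speed of mirror_cell below 0.01 m/s and value of joint hold_finger above 1.5 rad); the robot touches nothing.
It fails at once if the fingers touch the mirror glass (contact force between the fingers and mirror_glass above 1 N).
It fails at once if the cell is dropped or rammed into the mount (faster than 0.35 m/s within 40 mm of its seat, or over 40 N) (contact force between mirror_cell and mirror_mount above 40 N or (distance between mirror_cell and seat below 0.04 m and linear speed of mirror_cell above 0.35 m/s)).
It fails at once if the cell is tipped over by more than 0.6 rad (angle between mirror_cell's own z axis and vertical above 0.6 rad).
It fails at once if the flux bottle, the capacitor or the battery is moved by more than 20 mm (distance of any of flux_bottle, cap_big, battery_9v from where it was at the start of the episode above 0.02 m).
It also fails if it takes over 59 s, if anything falls off the work surface, if the arm or the gripper's body presses on something with over 40 N, if the wrist force passes 120 N, or if a joint passes its speed limit or range.

## Working session

There is one attempt and no reset: what is moved stays moved. The work goes in short steps, Python scripts to look and compute and a tool call to move; the robot and the scene stay as the last step left them, time stands still between calls to the robot, and variables do not carry over. Pictures are saved under pics/ and viewed, at most 10 in all, crops included, and the job is handed in when it is done.

Besides the shell and the picture viewer there is one more tool, called after ">>>" as a command line: name --argument value ..., lists and objects as JSON in quotes. servo_tool: Moves the arm, as the interface text tells. Its arguments: {"type":"object","properties":{"plan":{"type":"array","items":{"type":"array","items":{"type":"array","items":{"type":"number","minimum":-1,"maximum":1}}}}},"required":["plan"]}

```bash
mkdir -p pics; cat > h.py <<'E'
import numpy as np, cv2
from station import ctrl
def grab(n):
    im,d=ctrl.read_camera(n); return im.copy(),d.copy()
def rays(n,uv):
    c=ctrl.calibration(n); K=np.array(c["mtx"]); uv=np.atleast_2d(uv).astype(float)
    p=cv2.undistortPoints(uv.reshape(-1,1,2),K,np.array([c["k1"],0,0,0],float)).reshape(-1,2)
    T=np.array(c["camera_from_world"]); return T,np.c_[p,np.ones(len(p))]
def onplane(n,uv,z):
    T,r=rays(n,uv); R=T[:3,:3]; o=-R.T@T[:3,3]; w=r@R
    return o+w*((z-o[2])/w[:,2])[:,None]
def cloud(n,uv,d):
    T,r=rays(n,uv); return (r*np.asarray(d)[:,None]-T[:3,3])@T[:3,:3]
def proj(n,P):
    c=ctrl.calibration(n); T=np.array(c["camera_from_world"])
    return cv2.projectPoints(np.atleast_2d(P).astype(float),cv2.Rodrigues(T[:3,:3])[0],T[:3,3],np.array(c["mtx"]),np.array([c["k1"],0,0,0],float))[0].reshape(-1,2)
E
python3 - <<'E'
from h import *
for n in("top","scene"):
    im,d=grab(n); cv2.imwrite(f"pics/{n}0.png",im[...,::-1]); np.savez(f"{n}0.npz",im=im,d=d)
    c=ctrl.calibration(n); T=np.array(c["camera_from_world"]); print(n,np.round(-T[:3,:3].T@T[:3,3],3),np.round(T[:3,:3],2).tolist(),c["mtx"],c["k1"])
print(ctrl.get_obs())
E
```

```text
top [ 0.304 -0.016  1.268] [[0.03, -1.0, -0.01], [-0.98, -0.02, -0.18], [0.18, 0.01, -0.98]] [[479.13514999   0.         324.05755302]
 [  0.         479.13514999 201.38257353]
 [  0.           0.           1.        ]] -0.017658019968801564
scene [-0.302 -0.587  0.614] [[0.6, -0.8, 0.02], [-0.38, -0.31, -0.87], [0.71, 0.52, -0.48]] [[508.032228     0.         325.06812025]
 [  0.         508.032228   196.85955112]
 [  0.           0.           1.        ]] -0.08005304515636087
{'clock': 0.1, 'q': array([ 1.12708225e+00,  2.64705886e-01,  1.60522202e+00, -2.40420861e-05,
        1.27368536e+00, -3.69294785e-02]), 'dq': array([-0.00091416, -0.00145526, -0.00215872,  0.00055191, -0.00120043,
        0.0005988 ]), 'effort': array([ 1.98998496e-04, -5.16708183e+01, -3.68588769e+01, -5.52697600e-05,
        6.25674409e-03, -2.39866665e-05]), 'ee_pos': array([0.26683472, 0.61935654, 0.24877588]), 'ee_rot': array([-2.29306623e-04,  2.01989298e-01,  9.79387208e-01, -9.84002308e-04]), 'force': array([-0.60249004, -0.33284441, -1.05555089]), 'wrist_torque': array([-0.0268961 ,  0.03749021, -0.02366704]), 'gripper_force': 0.0, 'gripper_width': 1.0001557358197135}
```

View pics/top0.png

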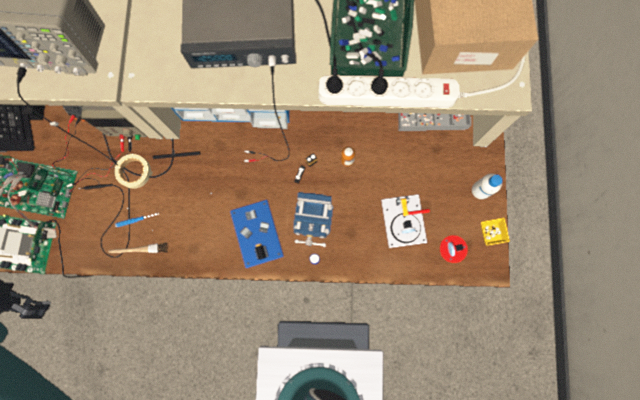

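View pics/scene0.png

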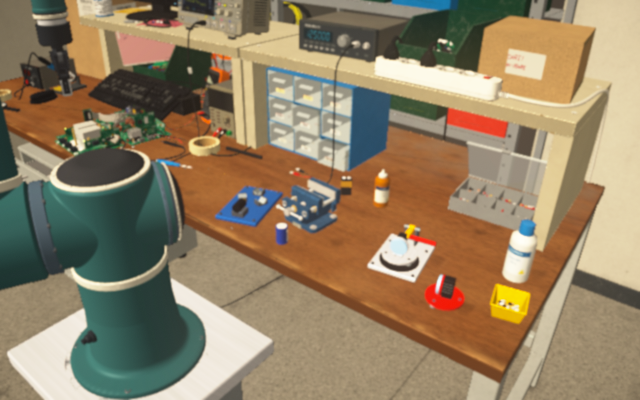

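The top view shows the rest at (404,222) with its finger hinge up at (404,205) and the red handle to the right. The blue mount is at (257,234) with the laser at (261,252), and the red decoy is at (453,249). The scene view agrees. I'll enlarge the rest and the mount next.

```bash
python3 - <<'E'
from h import *
t=np.load("top0.npz")["im"]; s=np.load("scene0.npz")["im"]
a=cv2.resize(t[185:275,370:440],None,fx=5,fy=5,interpolation=cv2.INTER_CUBIC)[:300*2]
b=cv2.resize(t[190:280,220:290],None,fx=5,fy=5,interpolation=cv2.INTER_CUBIC)
cv2.imwrite("pics/c1.png",np.hstack([a,b])[...,::-1])
a=cv2.resize(s[215:290,360:440],None,fx=5,fy=5,interpolation=cv2.INTER_CUBIC)
b=cv2.resize(s[175:250,210:290],None,fx=5,fy=5,interpolation=cv2.INTER_CUBIC)
cv2.imwrite("pics/c2.png",np.hstack([a,b])[...,::-1])
E
```

```text
(no output)
```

View pics/c1.png

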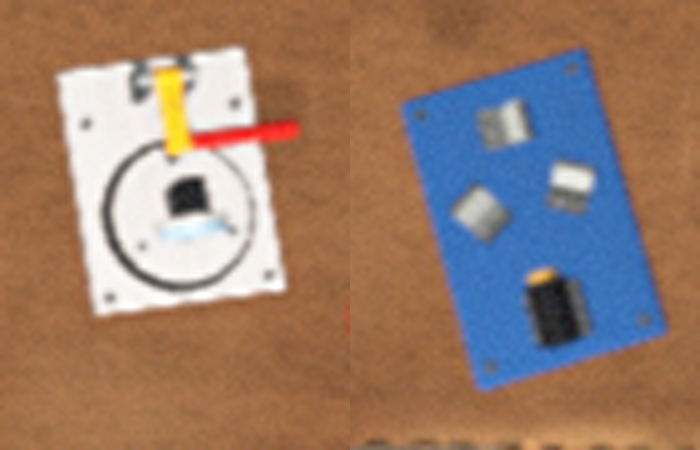

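View pics/c2.png

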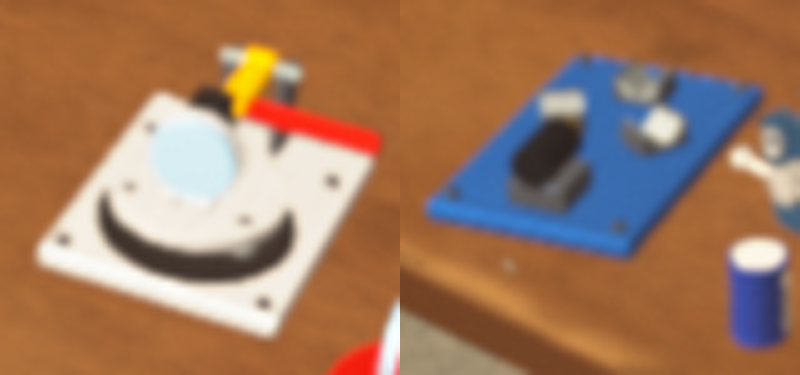

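The crops are clear: the cell's mirror faces down-image (world -x), and the mount's laser nose is also down-image. Next I'll measure the plates, the grip block, the handle and the vees.

```bash
cat > m.py <<'E'
from h import *
def up(im,x0,y0,x1,y1,f=4): return cv2.resize(im[y0:y1,x0:x1],None,fx=f,fy=f,interpolation=cv2.INTER_CUBIC)
def pts(c,x0,y0,f=4): return (c.reshape(-1,2)+.5)/f-.5+[x0,y0]
def big(m): return max(cv2.findContours(m.astype(np.uint8),cv2.RETR_EXTERNAL,cv2.CHAIN_APPROX_NONE)[0],key=cv2.contourArea)
def rect(n,im,box,fn,z,op=0):
    u=up(im,*box); m=fn(cv2.cvtColor(u,cv2.COLOR_RGB2HSV).astype(int)).astype(np.uint8)
    if op: m=cv2.morphologyEx(m,cv2.MORPH_OPEN,np.ones((op,op)))
    P=onplane(n,pts(big(m),*box[:2]),z)[:,:2]
    r=cv2.minAreaRect((P*1000).astype(np.float32)); return r,cv2.boxPoints(r),P
E
python3 - <<'E'
from m import *
z=np.load("top0.npz"); t,d=z["im"],z["d"]
white=lambda h:(h[...,1]<70)&(h[...,2]>110)
blue=lambda h:(h[...,0]>95)&(h[...,0]<125)&(h[...,1]>110)
dark=lambda h:(h[...,2]<70)
red=lambda h:((h[...,0]<6)|(h[...,0]>174))&(h[...,1]>190)&(h[...,2]>130)
yel=lambda h:(h[...,0]>18)&(h[...,0]<32)&(h[...,1]>150)&(h[...,2]>150)
steel=lambda h:(h[...,1]<90)&(h[...,2]>60)
glass=lambda h:(h[...,0]>85)&(h[...,0]<110)&(h[...,1]>15)&(h[...,2]>150)
for k,b,f,zz,op in [("rest",(372,188,436,255),white,.009,9),("mount",(225,195,288,272),blue,.010,5),("block",(400,217,415,232),dark,.056,3),
  ("handle",(405,203,436,218),red,.0485,0),("yellow",(398,195,414,220),yel,.05,0),("glass",(398,220,420,236),glass,.037,0),
  ("veeB",(243,206,260,222),steel,.0225,3),("veeL?",(306-70,222,256,242),steel,.0225,3),("veeR?",(256,218,272,234),steel,.0225,3),("laser",(252,238,272,262),dark,.045,3)]:
    r,bx,_=rect("top",t,b,f,zz,op); print(k,np.round(r[0],1),np.round(r[1],1),round(r[2],1),np.round(bx).astype(int).tolist())
# depth cloud heights in rest
v,u=np.mgrid[188:255,372:436]; P=cloud("top",np.c_[u.ravel(),v.ravel()],d[188:255,372:436].ravel())
for a,b in[(.005,.02),(.02,.035),(.045,.053),(.053,.06)]:
    s=P[(P[:,2]>a)&(P[:,2]<b)]; print(a,len(s),np.round(s.mean(0)*1000,1),np.round(np.ptp(s,axis=0)*1000))
E
```

```text
rest [ 485.2 -209.7] [132.9 104. ] 9.2 [[411, -169], [428, -272], [559, -250], [542, -148]]
mount [441.6 179. ] [158.  101.5] 18.6 [[351, 202], [383, 106], [533, 156], [500, 252]]
block [ 470.5 -211.1] [15.1 15.5] 9.2 [[462, -205], [464, -220], [479, -218], [477, -202]]
handle [ 504.2 -243.4] [10.  53.9] 7.9 [[496, -217], [503, -271], [513, -269], [505, -216]]
yellow [ 515.2 -205.3] [44.6 12.3] 7.7 [[492, -202], [494, -214], [538, -208], [536, -196]]
glass [ 454.9 -217.6] [ 7.9 35.4] 13.4 [[447, -201], [455, -236], [463, -234], [455, -199]]
veeB [488.6 194.9] [23.2 26.4] 19.4 [[473, 203], [482, 179], [504, 186], [495, 211]]
veeL? [442.1 204.6] [26.9 21.9] 50.5 [[425, 201], [442, 187], [459, 208], [442, 222]]
veeR? [457.  158.3] [23.8 26.2] 79.4 [[442, 149], [468, 144], [472, 168], [446, 172]]
laser [389.9 160.2] [31.2 19.9] 19.4 [[372, 164], [378, 146], [408, 156], [401, 175]]
0.005 961 [ 486.8 -205.6    9.2] [177. 161.  15.]
0.02 444 [ 465.5 -211.1   27.1] [110.  68.  14.]
0.045 159 [ 510.9 -217.1   49.9] [94. 80.  8.]
0.053 68 [ 500.5 -220.3   55. ] [89. 77.  7.]
```

>>> servo_tool --plan '[[[1, 0.274, -1, 0, 0, 0, -0.318], [1, 0.274, -1, 0, 0, 0, -0.318], [1, 0.274, -1, 0, 0, 0, -0.318], [1, 0.274, -1, 0, 0, 0, -0.318], [1, 0.274, -1, 0, 0, 0, -0.318], [1, 0.274, -1, 0, 0, 0, -0.318], [0, 0.274, -1, 0, 0, 0, -0.318], [-0.2, 0.274, -1, 0, 0, 0, -0.318], [-0.2, 0.274, -1, 0, 0, 0, -0.318]]]'

```text
clock: 1.23
ee_pos: [0.4042, 0.1167, 0.2497]
ee_rot: [0.0, 0.648, 0.762, -0.0]
force: [-0.0, -0.7, -0.3]
gripper_width: 0.405
gripper_force: 0.0
```

>>> servo_tool --plan '[[[-0.2, 0.204, -0.745, 0, 0, 0, 0], [-0.2, 0.204, -0.745, 0, 0, 0, 0], [-0.2, 0.204, -0.745, 0, 0, 0, 0], [-0.2, 0.204, -0.745, 0, 0, 0, 0], [-0.2, 0.204, -0.745, 0, 0, 0, 0], [-0.2, 0.204, -0.745, 0, 0, 0, 0], [-0.2, 0.204, -0.745, -0.2, 0, 0, 0], [-0.2, 0.204, -0.745, -0.2, 0, 0, 0], [-0.2, 0.204, -0.745, -0.2, 0, 0, 0], [-0.2, 0.204, -0.745, -0.2, 0, 0, 0]]]'

```text
clock: 2.48
ee_pos: [0.5068, -0.2527, 0.1513]
ee_rot: [0.001, 0.646, 0.763, 0.0]
force: [0.5, -0.3, 0.1]
gripper_width: 0.401
gripper_force: 0.0
```

>>> servo_tool --plan '[[[-0.2, -0.001, 0, -0.1, 0, 0, 0], [-0.2, -0.001, 0, -0.16, 0, 0, 0], [-0.2, -0.001, 0, -0.204, 0, 0, 0], [-0.2, -0.001, 0, -0.204, 0, 0, 0], [-0.2, -0.001, 0, -0.204, 0, 0, 0]]]'

```text
clock: 3.1
ee_pos: [0.5075, -0.2533, 0.0506]
ee_rot: [0.002, 0.646, 0.763, 0.0]
force: [1.2, 0.5, 0.6]
gripper_width: 0.401
gripper_force: 0.0
```

```bash
python3 - <<'E'
from m import *
s,_=grab("scene"); cv2.imwrite("pics/s1.png",up(s,330,150,460,290)[...,::-1])
print(ctrl.get_obs()["ee_pos"])
E
```

```text
[ 0.50755932 -0.25343643  0.05062775]
```

View pics/s1.png

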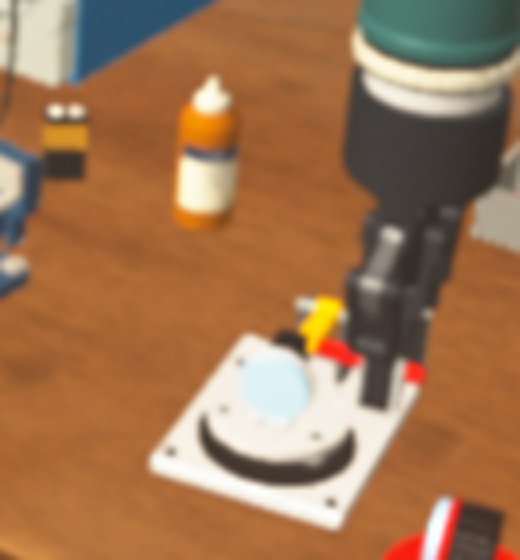

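The fingers straddle the red handle around (375,380) in the crop, so I'll close on it.

>>> servo_tool --plan '[[[-0.6, -0.002, 0, -0.003, 0, 0, 0], [-0.8, -0.002, 0, -0.003, 0, 0, 0], [-1, -0.002, 0, -0.003, 0, 0, 0], [-1, -0.002, 0, -0.003, 0, 0, 0], [-1, -0.002, 0, -0.003, 0, 0, 0]]]'

```text
clock: 3.78
ee_pos: [0.5053, -0.253, 0.0475]
ee_rot: [0.001, 0.646, 0.763, 0.0]
force: [-0.9, 0.6, 6.3]
gripper_width: 0.093
gripper_force: 58.7
```

>>> servo_tool --plan '[[[-1, 0.0008, 0.0001, 0.0105, 0, 0, 0], [-1, 0.0031, 0.0005, 0.0207, 0, 0, 0], [-1, 0.012, 0.002, 0.0395, 0, 0, 0], [-1, 0.0261, 0.0043, 0.0548, 0, 0, 0], [-1, 0.044, 0.0073, 0.0652, 0, 0, 0], [-1, 0.0573, 0.0095, 0.069, 0, 0, 0], [-1, 0.0711, 0.0117, 0.07, 0, 0, 0], [-1, 0.0813, 0.0134, 0.0689, 0, 0, 0], [-1, 0.0848, 0.014, 0.0682, 0, 0, 0], [-1, 0.0848, 0.014, 0.0682, 0, 0, 0]]]'

```text
clock: 5.03
ee_pos: [0.5476, -0.2462, 0.0837]
ee_rot: [0.001, 0.646, 0.763, -0.0]
force: [-3.2, -0.2, 13.4]
gripper_width: 0.087
gripper_force: 61.9
```

>>> servo_tool --plan '[[[-0.6, 0, 0, 0, 0, 0, 0], [0, 0, 0, 0, 0, 0, 0], [0.4, 0, 0, 0, 0, 0, 0], [0.4, 0, 0, 0, 0, 0, 0], [0.4, 0, 0, 0.12, 0, 0, 0], [0.4, 0, 0, 0.2, 0, 0, 0], [0.4, -0.2, -0.3, 0.25, 0, 0, 0], [0.4, -0.2, -0.4, 0.25, 0, 0, 0], [0.4, -0.2, -0.4, 0.25, 0, 0, 0], [0.4, -0.2, -0.4, 0.25, 0, 0, 0]]]'

```text
clock: 6.28
ee_pos: [0.4455, -0.448, 0.2058]
ee_rot: [0.0, 0.647, 0.762, -0.0]
force: [-0.7, 0.1, 1.2]
gripper_width: 0.7
gripper_force: 0.0
```

```bash
python3 - <<'E'
from m import *
t,d=grab("top"); s,_=grab("scene"); np.savez("top1.npz",im=t,d=d); np.savez("scene1.npz",im=s)
a=up(t,372,185,442,260,5); b=up(s,360,200,440,285,5)
cv2.imwrite("pics/c3.png",np.hstack([a,b[:375]])[...,::-1])
E
```

```text
(no output)
```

View pics/c3.png

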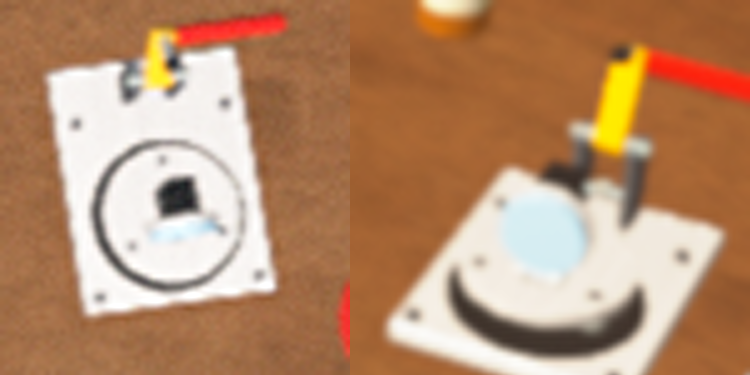

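The finger stands open at (620,100) in the right half. The cell still sits on its pad, and three dark foot marks show on its plate at crop (162,160), (133,245) and (222,228). I'll use those marks plus the grip block to get the cell's pose.

```bash
python3 - <<'E'
from m import *
t=np.load("top1.npz")["im"]
c=np.array([[162,160],[133,245],[222,228]]); uv=(c+.5)/5-.5+[372,185]
g=cv2.GaussianBlur(255-cv2.cvtColor(t,cv2.COLOR_RGB2GRAY).astype(float),(0,0),.01)
out=[]
for u,v in uv:
    x,y=int(round(u)),int(round(v)); w=g[y-1:y+2,x-1:x+2]; w=w-w.min()
    Y,X=np.mgrid[y-1:y+2,x-1:x+2]; out.append([(w*X).sum()/w.sum(),(w*Y).sum()/w.sum()])
P=onplane("top",out,.028)[:,:2]*1000; print(np.round(out,2).tolist(),P.round(1).tolist(),[round(np.linalg.norm(P[i]-P[j]),1) for i,j in((0,1),(1,2),(0,2))],P.mean(0).round(1))
o=P.mean(0); print(np.degrees(np.arctan2(*(o-P[0])[::-1])))
u=up(t,400,217,415,232); 
for th in (60,80,100):
    r,b,_=rect("top",t,(400,217,415,232),lambda h:h[...,2]<th,.056,3); print(r)
# plate rim: inner dark ring region -> bright disc
m=cv2.cvtColor(up(t,385,205,430,250),cv2.COLOR_RGB2GRAY)<90
E
```

```text
[[403.97, 216.64], [397.97, 233.73], [415.74, 230.27]] [[492.7, -207.9], [447.5, -192.2], [457.7, -238.3]] [np.float64(47.9), np.float64(47.3), np.float64(46.4)] [ 466.  -212.8]
-169.52647158085495
((470.298095703125, -211.2009735107422), (13.886934280395508, 14.578306198120117), 10.130717277526855)
((470.14483642578125, -211.11331176757812), (14.995878219604492, 16.039840698242188), 11.012627601623535)
((470.2383117675781, -211.08853149414062), (15.919327735900879, 17.457117080688477), 11.794660568237305)
```

>>> servo_tool --plan '[[[0.3, 0.055, 0.473, 0, 0, 0, -0.489], [0.3, 0.055, 0.473, 0, 0, 0, -0.489], [0.3, 0.055, 0.473, 0, 0, 0, -0.489], [0.3, 0.055, 0.473, 0, 0, 0, -0.489], [0.3, 0.055, 0.473, 0, 0, 0, -0.489], [0.3, 0.055, 0.473, 0, 0, 0, -0.489], [0.3, 0.055, 0.473, 0, 0, 0, -0.489], [0.3, 0.055, 0.473, 0, 0, 0, -0.489], [0.3, 0.055, 0.473, 0, 0, 0, -0.489], [0.3, 0.055, 0.473, 0, 0, 0, -0.489]]]'

```text
clock: 7.62
ee_pos: [0.4743, -0.2081, 0.2051]
ee_rot: [-0.0, 0.995, 0.1, -0.0]
force: [-0.1, 0.1, 0.4]
gripper_width: 0.647
gripper_force: 0.0
```

>>> servo_tool --plan '[[[0.3, -0.003, -0.0066, -0.08, 0, 0, 0], [0.3, -0.003, -0.0066, -0.16, 0, 0, 0], [0.3, -0.003, -0.0066, -0.23, 0, 0, 0], [0.3, -0.003, -0.0066, -0.27, 0, 0, 0], [0.3, -0.003, -0.0066, -0.305, 0, 0, 0], [0.3, -0.003, -0.0066, -0.305, 0, 0, 0], [0.3, -0.003, -0.0066, -0.305, 0, 0, 0]]]'

```text
clock: 8.5
ee_pos: [0.4737, -0.2126, 0.0538]
ee_rot: [0.0, 0.995, 0.1, 0.001]
force: [-0.0, -1.0, 0.6]
gripper_width: 0.648
gripper_force: 0.0
```

```bash
python3 - <<'E'
from m import *
s,_=grab("scene"); cv2.imwrite("pics/s2.png",up(s,350,185,450,290,5)[...,::-1])
print(ctrl.get_obs()["ee_pos"])
E
```

```text
[ 0.47392306 -0.21280091  0.05418332]
```

View pics/s2.png

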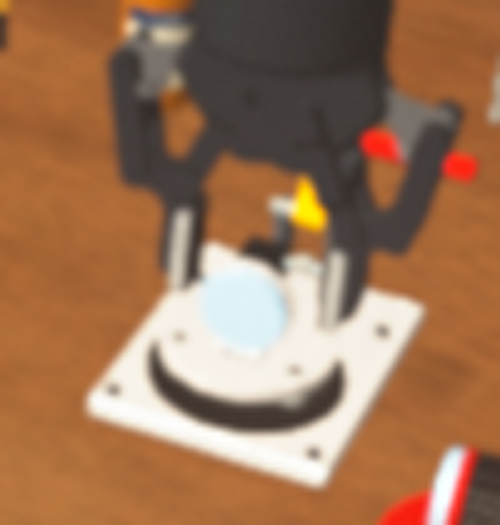

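The pads straddle the grip block on either side, at (180,250) and (340,285), behind the mirror. I'll close and lift.

>>> servo_tool --plan '[[[-0.2, 0, 0, -0.002, 0, 0, 0], [-0.5, 0, 0, -0.002, 0, 0, 0], [-0.7, 0, 0, -0.002, 0, 0, 0], [-1, 0, 0, -0.002, 0, 0, 0], [-1, 0, 0, -0.002, 0, 0, 0], [-1, 0, 0, -0.002, 0, 0, 0], [-1, 0, 0, -0.002, 0, 0, 0]]]'

```text
clock: 9.43
ee_pos: [0.4733, -0.2126, 0.0526]
ee_rot: [0.0, 0.995, 0.1, 0.0]
force: [-0.6, 1.7, 4.8]
gripper_width: 0.178
gripper_force: 58.8
```

>>> servo_tool --plan '[[[-1, 0, 0, 0.02, 0, 0, 0], [-1, 0, 0, 0.06, 0, 0, 0], [-1, 0, 0, 0.12, 0, 0, 0], [-1, 0, 0, 0.2, 0, 0, 0], [-1, 0, 0, 0.3, 0, 0, 0], [-1, 0, 0, 0.4, 0, 0, 0], [-1, 0, 0, 0.4, 0, 0, 0], [-1, 0, 0, 0.4, 0, 0, 0]]]'

```text
clock: 10.42
ee_pos: [0.4723, -0.212, 0.2513]
ee_rot: [-0.0, 0.995, 0.1, -0.001]
force: [0.3, 0.2, -2.6]
gripper_width: 0.18
gripper_force: 58.7
```

>>> servo_tool --plan '[[[-1, -0.005, 0.05, 0, 0, 0, 0], [-1, -0.005, 0.15, 0, 0, 0, 0], [-1, -0.005, 0.25, 0, 0, 0, 0.01], [-1, -0.005, 0.36, 0, 0, 0, 0.02], [-1, -0.005, 0.47, 0, 0, 0, 0.03], [-1, -0.005, 0.58, 0, 0, 0, 0.04], [-1, -0.005, 0.68, 0, 0, 0, 0.04], [-1, -0.005, 0.76, 0, 0, 0, 0.04], [-1, -0.005, 0.801, 0, 0, 0, 0.04], [-1, -0.005, 0.801, 0, 0, 0, 0.04]]]'

```text
clock: 11.68
ee_pos: [0.4688, 0.1889, 0.2493]
ee_rot: [0.0, 0.987, 0.163, -0.003]
force: [0.7, -0.6, -2.0]
gripper_width: 0.181
gripper_force: 58.9
```

>>> servo_tool --plan '[[[-1, 0, 0, -0.05, 0, 0, 0], [-1, 0, 0, -0.13, 0, 0, 0], [-1, 0, 0, -0.2, 0, 0, 0], [-1, 0, 0, -0.25, 0, 0, 0], [-1, 0, 0, -0.25, 0, 0, 0], [-1, 0, 0, -0.25, 0, 0, 0]]]'

```text
clock: 12.42
ee_pos: [0.4706, 0.1875, 0.1273]
ee_rot: [0.0, 0.987, 0.162, -0.0]
force: [0.6, -0.6, -2.1]
gripper_width: 0.175
gripper_force: 58.9
```

```bash
python3 - <<'E'
from m import *
t,_=grab("top"); s,_=grab("scene"); a=up(t,215,190,300,275,4)[:340]; b=up(s,205,140,300,225,4)
cv2.imwrite("pics/c4.png",np.hstack([a,b])[...,::-1]); np.savez("top2.npz",im=t);np.savez("scene2.npz",im=s)
o=ctrl.get_obs(); print(o["ee_pos"],o["ee_rot"],o["force"],o["wrist_torque"])
E
```

```text
[0.47156144 0.18813391 0.12846485] [-1.44722934e-04  9.86837813e-01  1.61708575e-01  1.20289375e-03] [-0.24710506  0.48502406 -1.71168175] [-0.00726563 -0.05192393 -0.07999895]
```

View pics/c4.png

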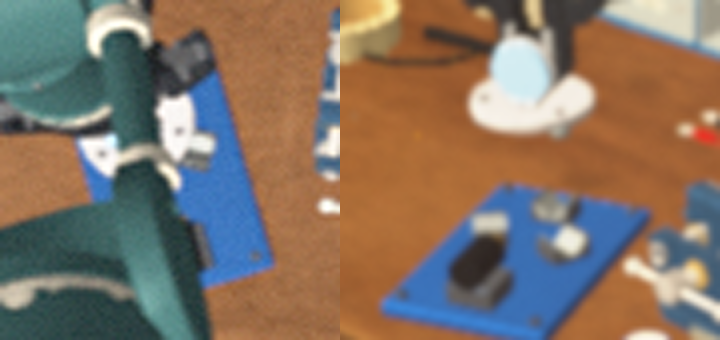

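The cell hangs level in the gripper with its mirror facing the laser side, above the mount. I'll lower it in stages.

>>> servo_tool --plan '[[[-1, -0.003, 0, -0.03, 0, 0, 0], [-1, -0.003, 0, -0.06, 0, 0, 0], [-1, -0.003, 0, -0.09, 0, 0, 0], [-1, -0.003, 0, -0.11, 0, 0, 0], [-1, -0.003, 0, -0.122, 0, 0, 0], [-1, -0.003, 0, -0.13, 0, 0, 0], [-1, -0.003, 0, -0.13, 0, 0, 0], [-1, -0.003, 0, -0.13, 0, 0, 0]]]'

```text
clock: 13.52
ee_pos: [0.4694, 0.1883, 0.0625]
ee_rot: [-0.0, 0.987, 0.162, 0.0]
force: [-0.3, -0.8, -2.3]
gripper_width: 0.177
gripper_force: 58.9
```

>>> servo_tool --plan '[[[-1, 0, 0, -0.002, 0, 0, 0], [-1, 0, 0, -0.004, 0, 0, 0], [-1, 0, 0, -0.006, 0, 0, 0], [-1, 0, 0, -0.006, 0, 0, 0], [-1, 0, 0, -0.006, 0, 0, 0]]]'

```text
clock: 14.15
ee_pos: [0.469, 0.1881, 0.0591]
ee_rot: [0.0, 0.987, 0.162, -0.0]
force: [-0.2, -0.4, -1.6]
gripper_width: 0.177
gripper_force: 58.9
```

>>> servo_tool --plan '[[[-1, 0, 0, -0.001, 0, 0, 0], [-1, 0, 0, -0.002, 0, 0, 0], [-1, 0, 0, -0.003, 0, 0, 0], [-1, 0, 0, -0.003, 0, 0, 0], [-1, 0, 0, -0.003, 0, 0, 0]]]'

```text
clock: 14.78
ee_pos: [0.4692, 0.1882, 0.0577]
ee_rot: [-0.0, 0.987, 0.162, 0.0]
force: [1.0, -0.1, -1.5]
gripper_width: 0.179
gripper_force: 59.0
```

>>> servo_tool --plan '[[[-1, 0, 0, -0.001, 0, 0, 0], [-1, 0, 0, -0.002, 0, 0, 0], [-1, 0, 0, -0.002, 0, 0, 0], [-1, 0, 0, -0.002, 0, 0, 0]]]'

```text
clock: 15.28
ee_pos: [0.4696, 0.1883, 0.057]
ee_rot: [-0.0, 0.987, 0.162, 0.001]
force: [2.4, -1.0, 1.7]
gripper_width: 0.175
gripper_force: 59.3
```

>>> servo_tool --plan '[[[-1, 0.001, 0, -0.001, 0, 0, 0], [-1, 0.001, 0, -0.002, 0, 0, 0], [-1, 0.001, 0, -0.002, 0, 0, 0], [-1, 0.001, 0, -0.002, 0, 0, 0]]]'

```text
clock: 15.78
ee_pos: [0.4701, 0.1884, 0.0565]
ee_rot: [-0.0, 0.987, 0.162, 0.0]
force: [-0.1, -0.7, 6.5]
gripper_width: 0.177
gripper_force: 60.3
```

The TCP height matches full seating (56.6 mm expected) and the side force is near zero. I'll release and back off upward.

>>> servo_tool --plan '[[[-0.55, 0, 0, 0, 0, 0, 0], [-0.4, 0, 0, 0, 0, 0, 0], [0, 0, 0, 0, 0, 0, 0], [0.2, 0, 0, 0, 0, 0, 0], [0.3, 0, 0, 0, 0, 0, 0], [0.3, 0, 0, 0.04, 0, 0, 0], [0.3, 0, 0, 0.12, 0, 0, 0], [0.3, 0, 0, 0.24, 0, 0, 0], [0.3, 0, 0, 0.36, 0, 0, 0], [0.3, 0, 0, 0.4, 0, 0, 0]]]'

```text
clock: 17.02
ee_pos: [0.4717, 0.1889, 0.2609]
ee_rot: [-0.001, 0.987, 0.162, 0.004]
force: [-0.0, -0.2, 0.1]
gripper_width: 0.655
gripper_force: 0.0
```

>>> servo_tool --plan '[[[0.3, 0, 0.1, 0.05, 0, 0, 0], [0.3, 0, 0.2, 0.05, 0, 0, 0], [0.3, 0, 0.3, 0.05, 0, 0, 0], [0.3, 0, 0.45, 0.05, 0, 0, 0], [0.3, 0, 0.55, 0.05, 0, 0, 0], [0.3, 0, 0.55, 0.05, 0, 0, 0], [0.3, 0, 0.55, 0.05, 0, 0, 0], [0.3, 0, 0.55, 0.05, 0, 0, 0]]]'

```text
clock: 18.02
ee_pos: [0.4696, 0.4618, 0.2806]
ee_rot: [0.0, 0.987, 0.161, -0.0]
force: [0.7, 0.2, 0.0]
gripper_width: 0.654
gripper_force: 0.0
```

```bash
python3 - <<'E'
from m import *
t,_=grab("top"); s,_=grab("scene"); a=up(t,215,195,295,270,5); b=up(s,210,165,290,240,5)
cv2.imwrite("pics/c5.png",np.hstack([a,b])[...,::-1]); np.savez("top3.npz",im=t)
cv2.imwrite("pics/full.png",np.vstack([t[100:300,:],s[100:330,:]])[...,::-1])
o=ctrl.get_obs(); print(o["ee_pos"],o["force"])
E
```

```text
[0.46982553 0.46180423 0.28097481] [-0.49493046 -0.09836383 -1.13888614]
```

View pics/c5.png

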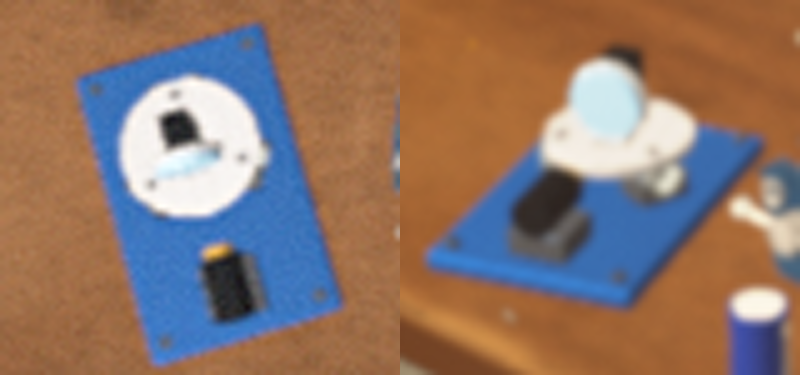

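View pics/full.png

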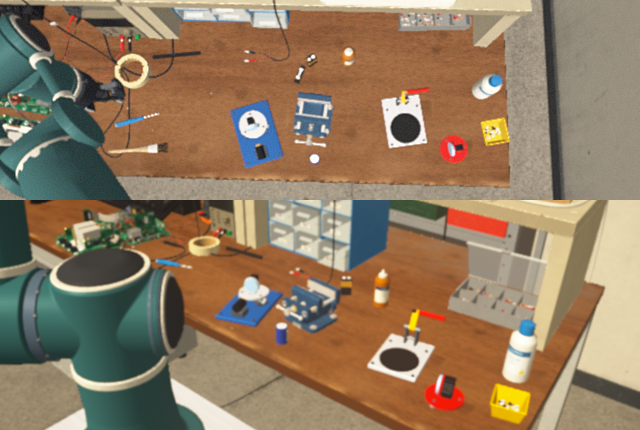

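The cell stands in the mount with its mirror facing the laser, and its foot marks show at crop (175,95), (152,184) and (241,157). The finger is still open and the bystanders haven't moved. I'll check the pose numerically before handing in.

```bash
python3 - <<'E'
from m import *
t=np.load("top3.npz")["im"]
uv=(np.array([[175,95],[152,184],[241,157]])+.5)/5-.5+[215,195]
P=onplane("top",uv,.032)[:,:2]*1000; o=P.mean(0); d=P[2]-P[1]
print(P.round(1).tolist(),o.round(1),np.degrees(np.arctan2(*(P[0]-o)[::-1])),np.degrees(np.arctan2(d[0],-d[1])))
for z in(.032,.038):
    r,b,Q=rect("top",t,(236,207,271,242),lambda h:(h[...,1]<110)&(h[...,2]>110),z,25); (c,a,g)=cv2.fitEllipse((Q*1000).astype(np.float32)); print(z,c,a)
zz=[]
for _ in range(6): zz.append(grab("top")[1])
d=np.median(zz,0); box=np.mgrid[205:245,236:272]; v,u=box.reshape(2,-1)
C=cloud("top",np.c_[u,v],d[v,u]); s=C[(np.hypot(C[:,0]-.463,C[:,1]-.186)<.032)&(abs(C[:,2]-.032)<.008)]
co=np.linalg.lstsq(np.c_[s[:,:2]-[.463,.186],np.ones(len(s))],s[:,2],rcond=None)[0]; print(len(s),co)
E
```

```text
[[489.8, 195.5], [442.8, 204.9], [458.1, 159.3]] [463.6 186.6] 18.767266500928297 18.56599706382432
0.032 (461.54168701171875, 185.32760620117188) (73.53218078613281, 77.35442352294922)
0.038 (460.779052734375, 184.3512420654297) (73.1751480102539, 76.97883605957031)
343 [-0.00147752  0.00186329  0.03135616]
```

```bash
python3 -c "
from station import ctrl; print(ctrl.sign_off())"
```

```text
the job is handed in; nothing more can be done
None
```

I handed the job in (the judge returned no verdict): the finger is open, and the mirror cell sits level in the blue mount with the mirror facing the laser; position, height and yaw matched the seat within camera accuracy, but the load on each vee could not be measured.

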